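# Put the scissors and the hole punch back in the foam tool tray

### The arm

A 7-joint arm with a two-finger parallel gripper is mounted at the origin on the work surface. World frame = base frame: x ahead of the robot, y to its left, z up, the work surface at z = 0. Lengths are in m, angles in rad, forces in N, time in s.
With the tool pointing down it reaches from about 0.35 to 0.9 m from the base axis. Payload 8.1 kg.
Tool frame: the origin (TCP) lies at the centre of the arm's flange, where the gripper is bolted on; the fingertips stand 178 mm ahead of it and the grasp point (between the pads) lies 159 mm ahead of it; z points along the fingers, y is the line along which they close (so a half turn about z gives the same grasp; the last joint's range is limited). The gripper opens to 92 mm and grips with 3 to 60 N. Pads are 19 mm wide; open, the fingers measure 130 mm over their backs; the gripper's body (75 mm by 190 mm) begins 47 mm behind the grasp point.
Start: joints at [-1.344, 0.434, 0.025, 1.573, -0.012, 1.134, -0.075], TCP at [0.202, 0.591, 0.405] pointing down, gripper open.
Joint ranges: [-2.62, 2.62], [-0.44, 2.09], [-1.27, 1.32], [0.08, 2.57], [-1.32, 4.46], [0.12, 2], [-2.74, 2.74]. Speed limits (rad/s): [2.22, 2.22, 3.01, 3.01, 3.14, 3.14, 3.14].

### API

Orientations are given as a rotation vector (axis times angle).
In Python, from cell import arm gives the robot as it stands. The module is installed in compiled form; this text tells all that it offers.
- The arm moves only by the shell command python3 -m inch 'ROWS' [FORCE]. ROWS is text: rows parted by semicolons, each of 5 numbers parted by spaces: the shift along the tool's x, y, z in m, then the turn about the tool's z in rad, then the finger opening in m, from 0 to 0.0918. In form: x y z roll fingers; .... A call has 1 to 5 rows; each row is the pose to reach, as a shift and turn from the pose commanded when the call began, along the tool's axes at that moment; what a row does not reach only later rows make up. A row lasts 1/10 s, in which the tool goes at most 50 mm and 8.59 degrees, less where a joint would pass 70% of its speed; a pose out of reach is approached as far as the arm can. A call with a gripper value outside its range is refused whole. The fingers move at their own pace and stop on an object; FORCE is the grip in N (left out, the last holds). Time passes only in rows, so rows that repeat a pose let the fingers close. It gives the time, the measured TCP pose, the force, the opening and the grip force at its end, in the units of the state.
- arm.observe(): the state, without advancing time (a new reading comes with each control period).
- arm.get_image(name): name is "scene" or "top" or "wrist"; returns the picture (420x560x3 uint8, red, green, blue); there is no depth.
- arm.get_calibration(name): a dict with "intrinsics" (3x3 intrinsics, pixels), "pose" (4x4, takes a point from camera to world coordinates). Camera axes: x right, y up, looking along -z (the intrinsics and any distortion apply to the point x, -y, -z); pixel columns grow to the right and rows downward; lengths in m; the calibration is good to about 2 mm. A picture is of the moment at which its call begins: read the wrist's pose just before it. get_calibration takes no time and is no camera call; for the wrist camera it gives the pose at the moment of the call.
- arm.sign_off(): hands the job in; it is judged then, once.
Trained networks look in the newest picture that a camera, given by its name, has taken for a name from the list of things; names that differ only in an ending like _2 or _b are one class to them, and where a whole thing is asked for, a point or a joint stands for the part that bears it (a point fixed in the world has none). Each returns a list of dicts, best first, with "conf" (0 to 1); they miss things now and then, are a little off and sometimes report something else, mostly with a low value. They report only what shows in the picture. A call takes as long as a camera call. They do not tell look-alikes from the thing itself.
- arm.look_for(camera, query): "point" ([row, column] in pixels, amid what is visible of it).
- arm.silhouettes(camera, query): "region" (420x560 bool, what is visible of it) and "point" ([row, column] in pixels, amid what is visible of it).
- arm.place_of(camera, query): "point" ([row, column] in pixels: a listed point, or the origin of a listed thing).
The state is a dict: "clock": time; "joints": joint angles; "dq": joint speeds; "joint_efforts": joint torques, N m; "position": TCP position; "ee_rot": TCP orientation; "force": force on the tool from outside, world axes, zero at the start; "ft_torque": the same for the moment, N m; "width": opening from 0.0 (shut) to 1.0 (fully open); "gripper_force": force on a finger pad.
Only numpy, scipy, OpenCV 4.12 (cv2) and the standard library are available. Lean on these libraries where they do the work, as an engineer would, in place of code of your own. Each camera call takes 0.05 s, during which the arm holds its last target. There are 200 camera calls.

### The job

Clear up the craft table: put the scissors and the hand-held hole punch, which are lying on the table, back in their own cut-outs in the black foam tool tray, and press each one down until it is fully home on the bottom of its cut-out. Leave the stapler in the tray and the other things on the table where they are.

Things in the scene. Friction and masses are not known exactly. Their poses are not given: they have to be found in the camera images.
- tray: fixed tool tray 248 (x) x 288 (y) x 20 mm: firm black foam in a plywood rim; origin under its middle, z up. Three cut-outs 12 mm deep, pale floor 8 mm above the table, length along x: scissors' (y = +84 mm), punch's (-12), stapler's (-98, filled). Only one heading fits; 2 mm to spare each side, 2 to 4 mm at the ends; mouths flared 3 mm over the top 4 mm
- scissors_center (a point): grip point of the closed scissors (loose, 110 g, lying flat): middle of their black moulded shoulder, 7 mm above the underside. x to the blade tip, y to the smaller loop's side, z up. Shoulder 68 (x) x 22 (y) x 14 mm high, flat sides: grip across y. Blades 18 mm wide at the root. Behind, two black oval loops, 12 mm thick, 82 mm over both, the longer (-y side) back to x = -108 mm
- scissors_tip (a point): tip of the scissors' blades, 102 mm ahead (x) of scissors_center, same height
- scissors_pocket (a point): where scissors_center lies when the scissors are home (15 mm above the table); axes as the tray: x to the blade end, y to the smaller loop. Thumb cut-outs for the fingers beside it, as deep as the pocket: 34 mm along x, 29 mm out from each flat. Springy ribs stop a tool laid in 5 to 7 mm too high: press with about 5 to 10 N at the grip point until it meets the floor; it stays down
- punch_center (a point): grip point of the plier-like hole punch (loose, 160 g, on its side, 168 mm long, 18 mm thick): on its steel head, 9 mm above the underside. x to the jaws, y to the side of the wider splayed handle, z up. Head x = -34 to +52 mm, 28 mm wide (y), 18 high, flat sides, slotted ahead of x = 10: grip across y. Black-sleeved handles end at (-98, +30) and (-110, -17) mm, end radius 7
- punch_nose (a point): middle of the front of the punch's jaws, 52 mm ahead (x) of punch_center, same height
- punch_pocket (a point): where punch_center lies when the punch is home (17 mm above the table); axes as the tray: x to the jaw end, y to the wider splayed handle. Thumb cut-outs as at the scissors: 34 mm along x, 29 mm out from each flat (open the gripper no more than some 20 mm beyond the tool there). Same springy ribs, 29 mm before and behind the grip point: press with about 5 to 10 N
- stapler: black desk stapler 122 x 34 x 47 mm high standing in the tray's third cut-out, length along the tray's x; origin under its middle. It stays there
- leaf_piece: loose leaf-shaped wooden puzzle piece, 82 x 42 x 8 mm with a small knob (26 mm high over all); origin under its middle; a bystander
- egg_piece: loose oval wooden puzzle piece, 68 x 50 x 8 mm with a small knob (26 mm high over all); origin under its middle; a bystander
- glue_stick: white and grey glue stick standing upright, 29 mm across, 94 mm tall; origin under its middle; a bystander
- mug: white mug, 82 mm across, 95 mm tall; origin under its middle; a bystander
There are look-alikes about, which are no part of the job. Leave any pink look-alike of the part that bears scissors_center alone.

How it is judged:
By the outcome, as a careful person would: the job done as asked, in the order asked, and still so for the second after the job is handed in, with the robot touching nothing.
It also fails if it takes over 67 s, if anything falls off the work surface, if the arm or the gripper's body presses on something with over 40 N, if the wrist force passes 120 N, or if a joint passes its speed limit or range.

## Working session

There is one attempt and no reset: what is moved stays moved. The work goes in short steps, Python scripts to look and compute and a shell command to move; the robot and the scene stay as the last step left them, time stands still between calls to the robot, and variables do not carry over. Pictures are saved under pics/ and viewed, at most 12 in all, crops included, and the job is handed in when it is done.

```bash
mkdir -p pics; cat > h.py <<'E'
import numpy as np, cv2
from cell import arm
from scipy.spatial.transform import Rotation as R
def ray(cam,p,z,cal=None):
    c=cal or arm.get_calibration(cam); K=np.array(c["intrinsics"]); T=np.array(c["pose"])
    d=np.linalg.inv(K)@[p[1],p[0],1]; d=T[:3,:3]@(d*[1,-1,-1]); o=T[:3,3]
    return o+d*(z-o[2])/d[2]
def save(cam,n):
    im=arm.get_image(cam); cv2.imwrite(f"pics/{n}.png",im[:,:,::-1]); return im
def st():
    s=arm.observe(); print("t",round(s["clock"],2),"pos",np.round(s["position"],4),"rot",np.round(s["ee_rot"],3),"F",np.round(s["force"],1),"w",round(s["width"],3),"gf",s["gripper_force"],"j",np.round(s["joints"],2)); return s
E
python3 - <<'E'
from h import *
st(); M=R.from_rotvec(arm.observe()["ee_rot"]).as_matrix(); print(M.round(3))
Z=dict(scissors_center=.007,scissors_tip=.007,scissors_pocket=.015,punch_center=.009,punch_nose=.009,punch_pocket=.017,tray=0,stapler=0,glue_stick=0,mug=0,leaf_piece=0,egg_piece=0)
for cam in("top","scene"):
    save(cam,cam+"0")
    for n,z in Z.items():
        for r in arm.place_of(cam,n)[:3]: print(cam,n,np.round(r["point"]),ray(cam,r["point"],z).round(4)[:2],round(r["conf"],2))
E
```

```text
t 0.0 pos [0.2023 0.5911 0.4039] rot [-5.160e-01 -3.099e+00  3.000e-03] F [ 0.8  0.7 -0.3] w 1.001 gf 0.0 j [-1.34  0.44  0.02  1.57 -0.01  1.13 -0.08]
[[-0.946  0.324 -0.   ]
 [ 0.324  0.946 -0.002]
 [-0.    -0.002 -1.   ]]
top scissors_center [224. 380.] [ 0.5327 -0.3825] 0.73
top scissors_center [312. 409.] [ 0.3064 -0.4548] 0.59
top scissors_tip [349. 422.] [ 0.2162 -0.4849] 0.82
top scissors_tip [189. 401.] [ 0.6299 -0.4389] 0.72
top scissors_pocket [197. 147.] [0.5841 0.236 ] 0.63
top punch_center [211. 289.] [ 0.5596 -0.1406] 0.82
top punch_nose [198. 290.] [ 0.5942 -0.1415] 0.69
top punch_pocket [186. 186.] [0.6158 0.1359] 0.81
top tray [202. 182.] [0.5774 0.1446] 0.91
top stapler [202. 219.] [0.5811 0.0467] 0.59
top glue_stick [179. 328.] [ 0.6534 -0.2424] 0.62
top mug [132. 279.] [ 0.7813 -0.1079] 0.7
top leaf_piece [149. 362.] [ 0.7395 -0.335 ] 0.54
top egg_piece [293. 329.] [ 0.3482 -0.2492] 0.72
scene scissors_center [160. 159.] [ 0.3136 -0.4406] 0.79
scene scissors_center [214. 156.] [ 0.5347 -0.3922] 0.57
scene scissors_center [257. 204.] [ 0.6721 -0.2402] 0.24
scene scissors_tip [141. 151.] [ 0.2191 -0.4888] 0.91
scene scissors_tip [240. 128.] [ 0.6252 -0.4436] 0.63
scene scissors_pocket [230. 394.] [0.5802 0.2347] 0.7
scene scissors_pocket [236. 357.] [0.6022 0.1395] 0.25
scene punch_center [218. 245.] [ 0.5433 -0.1514] 0.82
scene punch_nose [236. 250.] [ 0.6064 -0.1306] 0.93
scene punch_pocket [239. 356.] [0.6122 0.1369] 0.65
scene tray [234. 357.] [0.5851 0.1442] 0.75
scene stapler [231. 318.] [0.5753 0.0425] 0.98
scene glue_stick [256. 206.] [ 0.6651 -0.2349] 0.54
scene mug [305. 254.] [ 0.7949 -0.1052] 0.71
scene leaf_piece [278. 164.] [ 0.7307 -0.327 ] 0.6
scene leaf_piece [218. 250.] [ 0.5364 -0.139 ] 0.35
scene egg_piece [175. 218.] [ 0.3684 -0.2496] 0.65
```

View pics/top0.png

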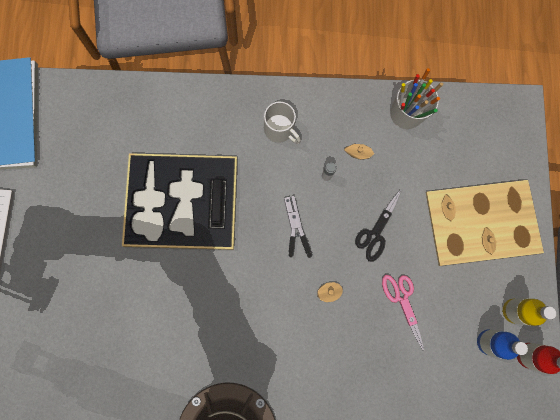

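View pics/scene0.png

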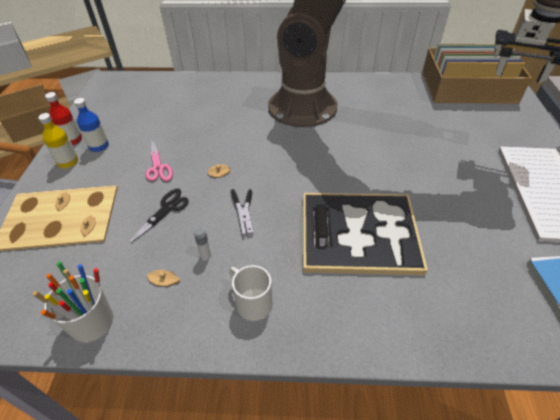

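The top view shows the black scissors at (224,380) with the tip at (189,401). The pink look-alike is at (312,409), the punch at (211,289), the tray at (202,182), and the scissors' pocket is the left one. I'm moving towards the scissors now.

```bash
cat >> h.py <<'E'
def to(x,y,z,yaw=None):
    "print tool-axis shift to world TCP target; yaw = world angle (deg) of tool y"
    s=arm.observe(); M=R.from_rotvec(s["ee_rot"]).as_matrix()
    d=M.T@(np.array([x,y,z])-s["position"]); a=np.degrees(np.arctan2(M[1,1],M[0,1])); 
    r=0 if yaw is None else -np.radians((yaw-a+90)%180-90)
    print("shift",d.round(4),"len",np.linalg.norm(d).round(3),"roll",round(r,4),"now yaw",a.round(2))
E
python3 -m inch '-.197 -.112 0 0 .09;-.197 -.112 0 0 .09;-.197 -.112 0 0 .09;-.197 -.112 0 0 .09;-.197 -.112 0 0 .09'
python3 -m inch '-.197 -.112 0 0 .09;-.197 -.112 0 0 .09;-.197 -.112 0 0 .09;-.197 -.112 0 0 .09;-.197 -.112 0 0 .09'
python3 -c "
from h import *
st();to(.5,-.38,.4,60)"
```

```text
clock: 1.8
position: [0.3556, 0.4177, 0.4051]
ee_rot: [0.523, 3.096, -0.001]
force: [0.4, 0.1, -0.6]
width: 0.981
gripper_force: 0.0
clock: 2.3
position: [0.5052, 0.2475, 0.4051]
ee_rot: [0.523, 3.096, -0.001]
force: [1.1, 0.6, -0.6]
width: 0.979
gripper_force: 0.0
t 2.3 pos [0.5052 0.2475 0.4051] rot [ 5.230e-01  3.096e+00 -1.000e-03] F [ 1.1  0.6 -0.6] w 0.979 gf 0.0 j [-0.69  0.33  0.18  1.74 -0.06  1.08  0.75]
shift [-0.2012 -0.5944  0.0058] len 0.628 roll 0.1888 now yaw 70.82
```

```bash
python3 - <<'E'
from h import *
save("wrist","w1")
c=arm.get_calibration("wrist");print(np.round(c["pose"],3).tolist())
for n,z in dict(scissors_pocket=.015,punch_pocket=.017,tray=0).items():
    for r in arm.place_of("wrist",n)[:2]: print(n,np.round(r["point"]),ray("wrist",r["point"],z,c).round(4)[:2],round(r["conf"],2))
E
python3 -m inch '-.067 -.198 0 0 .09;-.067 -.198 0 0 .09;-.067 -.198 0 0 .09;-.067 -.198 0 0 .09;-.067 -.198 0 0 .09' >/dev/null
python3 -m inch '-.067 -.198 0 0 .09;-.067 -.198 0 0 .09;-.067 -.198 0 0 .09;-.067 -.198 0 0 .09;-.067 -.198 0 0 .09' >/dev/null
python3 -m inch '-.067 -.198 .05 .1 .09;-.067 -.198 .05 .189 .09;-.067 -.198 .05 .189 .09;-.067 -.198 .05 .189 .09;-.067 -.198 .05 .189 .09' >/dev/null
python3 - <<'E'
from h import *
st();save("wrist","w2")
c=arm.get_calibration("wrist")
for n,z in dict(scissors_center=.007,scissors_tip=.007).items():
    for r in arm.place_of("wrist",n)[:2]: print(n,np.round(r["point"]),ray("wrist",r["point"],z,c).round(4)[:2],round(r["conf"],2))
E
python3 -c "
import cv2,numpy as np
cv2.imwrite('pics/w12.png',np.hstack([cv2.resize(cv2.imread(f'pics/w{i}.png'),(400,300)) for i in (1,2)]))"
```

```text
[[0.331, -0.898, -0.29, 0.429], [0.943, 0.315, 0.103, 0.272], [-0.001, -0.308, 0.952, 0.385], [0.0, 0.0, 0.0, 1.0]]
scissors_pocket [245. 286.] [0.5892 0.232 ] 0.66
punch_pocket [286. 217.] [0.6137 0.1322] 0.61
tray [254. 216.] [0.5778 0.1422] 0.62
t 4.0 pos [ 0.4997 -0.3785  0.3534] rot [-8.100e-01 -3.034e+00  3.000e-03] F [-0.5 -0.7 -0.3] w 0.979 gf 0.0 j [ 0.26  0.5   0.44  1.66 -0.24  1.04  1.83]
scissors_center [52. 99.] [ 0.3093 -0.4514] 0.74
scissors_center [228. 288.] [ 0.5431 -0.3855] 0.61
scissors_tip [310. 281.] [ 0.6277 -0.4417] 0.57
```

View pics/w12.png

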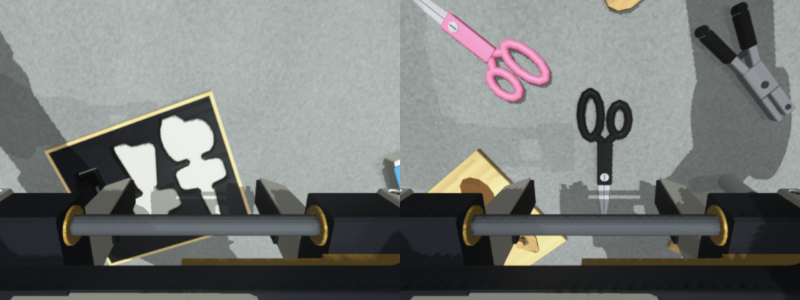

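The wrist view confirms the black scissors' shoulder at full-frame (221,287), tip pointing down and smaller loop to the right; the pink pair is at top left. Next I'll refine the shoulder line and the tray yaw from the silhouettes.

```bash
python3 - <<'E'
from h import *
c=arm.get_calibration("wrist")
im=cv2.imread("pics/w2.png"); g=im.max(2)
rs=arm.silhouettes("wrist","scissors_center")
for r in rs: print("sil",np.round(r["point"]),r["conf"].__round__(2),r["region"].sum())
def W(cam,px,z,c): return np.array([ray(cam,p,z,c)[:2] for p in px])
# dark shoulder pixels
m=(g<75); m[262:]=0; m[:, :240]=0; m[:, 345:]=0; m[:110]=0
P=W("wrist",np.argwhere(m),.014,c)
o=np.array([.541,-.385]); th=np.radians(-31)
for it in range(4):
    u=np.array([np.cos(th),np.sin(th)]); v=np.array([-u[1],u[0]])
    q=(P-o); s=q@u; t=q@v
    k=(abs(s)<.028)&(abs(t)<.02)
    b=np.round(s[k]/.004).astype(int); cs=[];
    for i in np.unique(b):
        tt=t[k][b==i]; cs.append((i*.004,(tt.max()+tt.min())/2,np.ptp(tt)))
    cs=np.array(cs); a,bb=np.polyfit(cs[:,0],cs[:,1],1); th+=np.arctan(a); o=o+v*bb
u=np.array([np.cos(th),np.sin(th)])
k=abs((P-o)@[-u[1],u[0]])<.006
print("heading",np.degrees(th),"o",o.round(4),"front edge s",((P-o)@u)[k].max().round(4),"widths",cs[:,2].round(4))
# tray
ct=arm.get_calibration("top"); 
for cam in("top","scene"):
    r=arm.silhouettes(cam,"tray")[0]; cal=arm.get_calibration(cam)
    h=cv2.convexHull(np.argwhere(r["region"]).astype(np.float32))[:,0]
    Q=W(cam,h,.02,cal); print(cam,cv2.minAreaRect((Q*1000).astype(np.float32)),r["conf"])
# pale floor in the top picture
t=cv2.imread("pics/top0.png"); lo=(t.min(2)>0)
hsv=cv2.cvtColor(t,cv2.COLOR_BGR2HSV)
E
```

```text
sil [ 74. 134.] 0.88 7327
sil [182. 286.] 0.67 4968
heading -29.458772509966145 o [ 0.5429 -0.3818] front edge s 0.0327 widths [0.0203 0.0204 0.0205 0.0206 0.0206 0.0207 0.0208 0.0209 0.0209 0.021
 0.0211 0.0201 0.0212 0.0202 0.0203]
top ((577.4481201171875, 147.59548950195312), (249.66921997070312, 289.14569091796875), 0.20803183317184448) 0.68
scene ((584.699462890625, 148.1320037841797), (261.944580078125, 288.44915771484375), 0.0844007208943367) 0.77
```

```bash
python3 - <<'E'
from h import *
c=arm.get_calibration("wrist"); K=np.array(c["intrinsics"]);T=np.array(c["pose"])
def pr(p,c):
    K=np.array(c["intrinsics"]);T=np.array(c["pose"]); q=T[:3,:3].T@(np.array(p)-T[:3,3]); q=q*[1,-1,-1]; u=K@q/q[2]; return u[:2]
def draw(im,c,o,th,f):
    u=np.array([np.cos(th),np.sin(th)]);v=np.array([-u[1],u[0]])
    for s in (1,-1):
        a,b=[pr([*(np.array(o)+u*x+v*s*.011),.014],c)*f-off*f for x in(-.034,.034)]
        cv2.line(im,tuple(map(int,a)),tuple(map(int,b)),(0,255,0) if th>-.54 else (0,0,255),1)
    a,b=[pr([*(np.array(o)+u*x),.007],c)*f-off*f for x in(.034,.102)]
    cv2.line(im,tuple(map(int,a)),tuple(map(int,b)),(0,255,0) if th>-.54 else (0,0,255),1)
im=cv2.imread("pics/w2.png"); off=np.array([230,100]); f=4
a=cv2.resize(im[100:250,230:340],None,fx=f,fy=f,interpolation=cv2.INTER_CUBIC)[:600,:400]
draw(a,c,(.5418,-.381),np.radians(-29.5),f)
t=cv2.imread("pics/top0.png"); off=np.array([345,180]);f=7
b=cv2.resize(t[180:266,345:402],None,fx=f,fy=f,interpolation=cv2.INTER_CUBIC)[:600,:400]
draw(b,arm.get_calibration("top"),(.5418,-.381),np.radians(-29.5),f)
b=cv2.resize(b,(400,600)) if b.shape!=(600,400,3) else b
cv2.imwrite("pics/c1.png",np.hstack([a,b]))
E
```

```text
(no output)
```

View pics/c1.png

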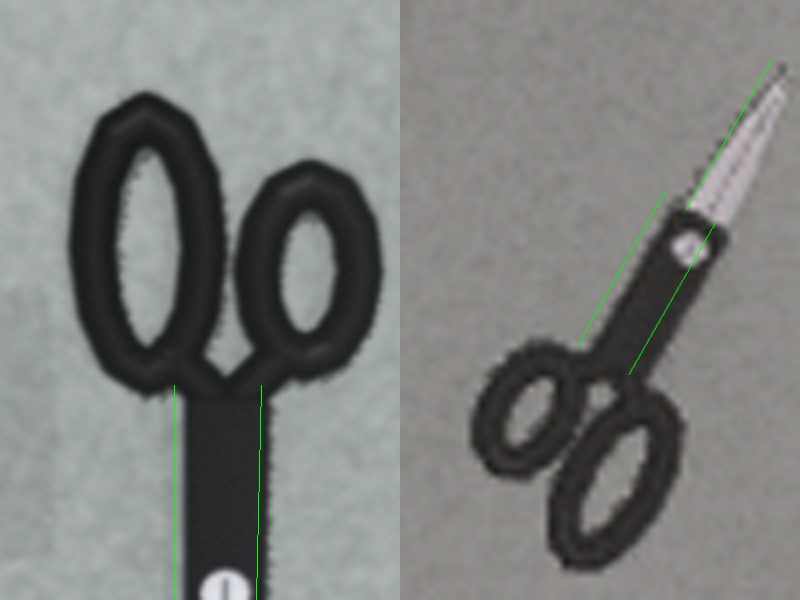

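The fitted heading looks right, but the fit is about 2 px off because the arm was still settling when the picture was taken. I'll move closer over the scissors and measure again at rest.

```bash
python3 -c "
from h import *
st();to(.535,-.384,.28,60.5)"
```

```text
t 4.3 pos [ 0.5017 -0.3728  0.355 ] rot [8.010e-01 3.037e+00 2.000e-03] F [-0.2  0.1  0.2] w 0.985 gf 0.0 j [ 0.26  0.5   0.44  1.66 -0.24  1.04  1.83]
shift [-0.0345  0.0066  0.075 ] len 0.083 roll -0.0006 now yaw 60.47
```

```bash
python3 -m inch '-.035 .007 .075 0 .09;-.035 .007 .075 0 .09;-.035 .007 .075 0 .09;-.035 .007 .075 0 .09;-.035 .007 .075 0 .09' >/dev/null
cat >> h.py <<'E'
def W(px,z,c): return np.array([ray("wrist",p,z,c)[:2] for p in px])
def shoulder(im,c,o,th,half,hz,L,Lx):
    "fit flat-sided body by dark pixels; L: half range along axis"
    m=im.max(2)<75; P=W(np.argwhere(m),hz,c); o=np.array(o)
    for it in range(5):
        u=np.array([np.cos(th),np.sin(th)]); v=np.array([-u[1],u[0]])
        q=P-o; s=q@u; t=q@v; k=(abs(s)<L)&(abs(t)<half*1.7)
        b=np.round(s[k]/.004).astype(int)
        cs=np.array([(i*.004,(t[k][b==i].max()+t[k][b==i].min())/2,np.ptp(t[k][b==i])) for i in np.unique(b)])
        a,bb=np.polyfit(cs[:,0],cs[:,1],1); th+=np.arctan(a); o=o+v*bb
    k=abs((P-o)@np.array([-u[1],u[0]]))<half*.6
    print("heading",np.degrees(th).round(2),"o",o.round(4),"widths",cs[:,2].round(4),"front",((P-o)@u)[k&(((P-o)@u)<Lx)].max().round(4))
E
python3 - <<'E'
from h import *
arm.look_for("wrist","mug") if 0 else None
arm.get_image("wrist");arm.get_image("wrist");arm.get_image("wrist")
c=arm.get_calibration("wrist"); s=st(); im=save("wrist","w3")
shoulder(im,c,(.541,-.385),np.radians(-29.5),.011,.014,.026,.05)
for n in("scissors_center","scissors_tip"):
  for r in arm.place_of("wrist",n)[:2]: print(n,np.round(r["point"]),ray("wrist",r["point"],.007,c).round(4)[:2],round(r["conf"],2))
E
```

```text
t 4.95 pos [ 0.5342 -0.3867  0.2816] rot [ 8.060e-01  3.034e+00 -1.000e-03] F [ 0.7 -0.1 -0.1] w 0.972 gf 0.0 j [ 0.28  0.63  0.41  1.64 -0.29  0.93  1.85]
heading -29.84 o [ 0.5404 -0.386 ] widths [0.021  0.0211 0.0212 0.0212 0.0206 0.0207 0.0208 0.0209 0.021  0.0211
 0.0212 0.0213 0.0206] front 0.0335
scissors_center [219. 279.] [ 0.5428 -0.386 ] 0.93
```

View pics/w3.png

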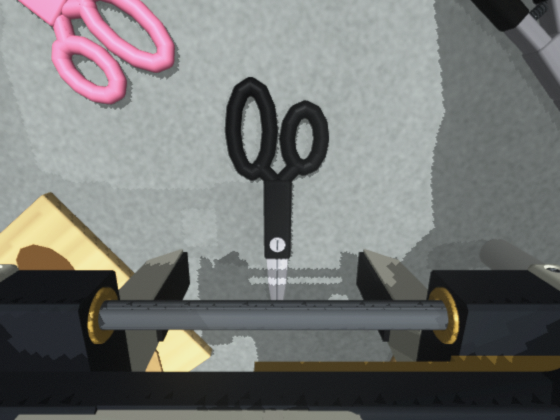

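The view shows the shoulder at (219,279), its screw at (244,278) and the loops above it, with clear space for both fingers. The centre is (0.540,-0.386), heading -29.8°. Going down to grasp.

```bash
python3 -c "
from h import *
for i in range(3): to(.540,-.386,.1825,60.2); arm.get_image('top')"
```

```text
shift [-0.0046  0.0035  0.0981] len 0.098 roll 0.001 now yaw 60.26
shift [-0.0047  0.0035  0.0979] len 0.098 roll 0.001 now yaw 60.26
shift [-0.0047  0.0034  0.0976] len 0.098 roll 0.0011 now yaw 60.26
```

```bash
python3 -m inch '-.005 .0035 .05 0 .06;-.005 .0035 .085 0 .06;-.005 .0035 .0975 0 .06;-.005 .0035 .0975 0 .06;-.005 .0035 .0975 0 .06' 30 | head -4
python3 -m inch '0 0 0 0 .01;0 0 0 0 .01;0 0 0 0 .01;0 0 0 0 .01;0 0 0 0 .01' 30
python3 -m inch '0 0 0 0 .01;0 0 0 0 .01;0 0 0 0 .01' 40
```

```text
clock: 5.75
position: [0.5404, -0.3866, 0.183]
ee_rot: [0.806, 3.036, -0.001]
force: [0.1, -0.2, 0.6]
clock: 6.25
position: [0.5404, -0.386, 0.1824]
ee_rot: [0.806, 3.036, 0.0]
force: [0.5, -0.8, 0.6]
width: 0.268
gripper_force: 0.0
clock: 6.55
position: [0.5404, -0.386, 0.1823]
ee_rot: [0.806, 3.036, 0.0]
force: [-0.4, 0.3, 2.5]
width: 0.235
gripper_force: 40.0
```

```bash
python3 -m inch '0 0 -.04 0 .01;0 0 -.08 0 .01;0 0 -.12 0 .01;0 0 -.12 0 .01' |tail -3
python3 -m inch '0 0 0 -.14 .01;0 0 0 -.28 .01;0 0 0 -.42 .01;0 0 0 -.52 .01;0 0 0 -.52 .01' |tail -2
python3 -c "
from h import *
for i in range(3): arm.get_image('top')
st();to(.56,.234,.30,90)"
```

```text
force: [1.5, -1.2, -2.1]
width: 0.237
gripper_force: 40.0
width: 0.232
gripper_force: 40.0
t 7.6 pos [ 0.5402 -0.386   0.3017] rot [-3.000e-03 -3.141e+00 -1.000e-03] F [-0.6 -0.1 -1.4] w 0.235 gf 39.99967932701111 j [ 0.36  0.6   0.28  1.6  -0.19  0.97  2.27]
shift [-0.0186  0.62    0.002 ] len 0.62 roll -0.0019 now yaw 89.89
```

```bash
for i in 1 2; do python3 -m inch '0 .243 -.04 0 .01;0 .243 -.04 0 .01;0 .243 -.04 0 .01;0 .243 -.04 0 .01;0 .243 -.04 0 .01' |tail -2; done
python3 - <<'E'
from h import *
for i in range(4): arm.get_image("wrist")
st();c=arm.get_calibration("wrist"); save("wrist","w4")
for n,z in dict(scissors_pocket=.015,punch_pocket=.017,tray=0).items():
    for r in arm.place_of("wrist",n)[:2]: print(n,np.round(r["point"]),ray("wrist",r["point"],z,c).round(4)[:2],round(r["conf"],2))
np.savez("w4cal",**{k:np.array(v) for k,v in c.items()})
E
```

```text
width: 0.236
gripper_force: 40.0
width: 0.235
gripper_force: 40.0
t 8.8 pos [0.5396 0.1014 0.3822] rot [-0.004  3.142  0.   ] F [-0.4 -0.8 -2. ] w 0.234 gf 39.99942719936371 j [-0.44  0.33  0.21  1.8  -0.08  1.01  1.37]
scissors_pocket [225. 390.] [0.5846 0.2334] 0.71
scissors_pocket [274. 273.] [0.6462 0.1023] 0.33
punch_pocket [244. 303.] [0.608 0.136] 0.8
punch_pocket [230. 389.] [0.5897 0.2328] 0.72
tray [214. 311.] [0.5769 0.1458] 0.57
```

View pics/w4.png

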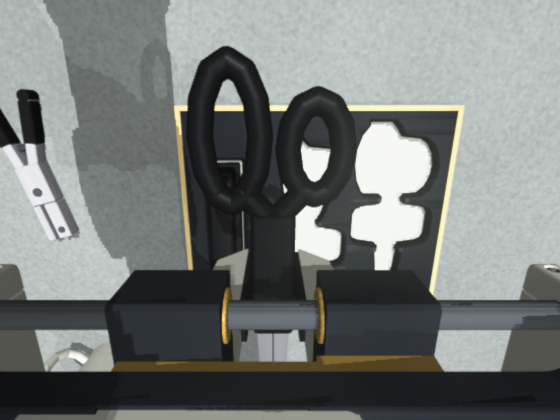

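```bash
python3 - <<'E'
from h import *
c=dict(np.load("w4cal.npz")); im=cv2.imread("pics/w4.png"); hsv=cv2.cvtColor(im,cv2.COLOR_BGR2HSV)
m=((hsv[...,1]>60)&(hsv[...,2]>120)&(abs(hsv[...,0].astype(int)-23)<12))
# back rim: columns 185..455, rows 95..125 ; right rim rows 115..270, cols 425..480
b=[]; 
for col in list(range(185,190))+list(range(250,285,2))+list(range(355,455,3)):
    r=np.flatnonzero(m[95:125,col]); 
    if len(r): b.append((95+r.min(),col,95+r.max()))
b=np.array(b); P=W(np.c_[b[:,0]-.5,b[:,1]],.02,c); Q=W(np.c_[b[:,2]+.5,b[:,1]],.02,c)
k=np.polyfit(P[:,1],P[:,0],1); print("back outer: yaw",-np.degrees(np.arctan(k[0])).round(2),"x@y=.146",np.polyval(k,.146).round(4),"rim width",np.median(Q[:,0]-P[:,0]).round(4),len(b), "resid",np.std(P[:,0]-np.polyval(k,P[:,1])).round(5))
b=[]
for row in range(115,270,4):
    r=np.flatnonzero(m[row,425:480])
    if len(r): b.append((row,425+r.max()+.5,425+r.min()-.5))
b=np.array(b); P=W(b[:,:2],.02,c); Q=W(b[:,[0,2]],.02,c)
k=np.polyfit(P[:,0],P[:,1],1); print("right outer: yaw",np.degrees(np.arctan(k[0])).round(2),"y@x=.58",np.polyval(k,.58).round(4),"width",np.median(P[:,1]-Q[:,1]).round(4))
# thumb slots: bright floor
w=(im.min(2)>170)
for col in (352,360,410,418,425,320,335): 
    r=np.flatnonzero(w[195:275,col]); 
    if len(r): a=W([(195+r.min()-.5,col),(195+r.max()+.5,col)],.008,c); print(col,195+r.min(),195+r.max(),a.round(4).tolist())
row=220; r=np.flatnonzero(w[row,345:435])+345; print("slot y",W([(row,r.min()-.5),(row,r.max()+.5)],.008,c).round(4).tolist())
row=255; r=np.flatnonzero(w[row,345:435])+345; print("blade y",W([(row,r.min()-.5),(row,r.max()+.5)],.008,c).round(4).tolist())
row=230; r=np.flatnonzero(w[row,290:345])+290; print("punch slot y",W([(row,r.min()-.5),(row,r.max()+.5)],.008,c).round(4).tolist())
# held scissors: dark shoulder against fingers; TCP and network points
for n in("scissors_center",):
  for r in arm.place_of("wrist",n)[:2]: print(n,np.round(r["point"]),r["conf"],ray("wrist",r["point"],.382-.178+.004,c).round(4))
g=im.max(2)
# junction loops / shoulder rows along center
print("screw/blade start:",[ (r,int(g[r,272])) for r in range(205,345,6)])
E
```

```text
back outer: yaw -0.25 x@y=.146 0.4598 rim width 0.001 45 resid 0.00117
right outer: yaw 0.28 y@x=.58 0.2876 width 0.0011
352 214 236 [[0.5736, 0.1916], [0.6017, 0.1937]]
360 207 239 [[0.5652, 0.2], [0.6054, 0.2033]]
410 205 238 [[0.5627, 0.256], [0.604, 0.2614]]
418 207 236 [[0.565, 0.2654], [0.6015, 0.2704]]
320 206 257 [[0.5642, 0.1548], [0.6286, 0.1578]]
335 230 258 [[0.5931, 0.1735], [0.6299, 0.1757]]
slot y [[0.5814, 0.1916], [0.5811, 0.2727]]
blade y [[0.6252, 0.221], [0.6251, 0.2434]]
punch slot y [[0.5938, 0.1268], [0.5937, 0.1741]]
scissors_center [276. 270.] 0.62 [0.5422 0.0999 0.208 ]
screw/blade start: [(205, 26), (211, 29), (217, 34), (223, 42), (229, 44), (235, 43), (241, 43), (247, 41), (253, 41), (259, 41), (265, 42), (271, 41), (277, 40), (283, 31), (289, 32), (295, 30), (301, 51), (307, 87), (313, 111), (319, 123), (325, 114), (331, 34), (337, 127), (343, 128)]
```

```bash
python3 - <<'E'
from h import *
c=dict(np.load("w4cal.npz")); g=cv2.imread("pics/w4.png").max(2)
m=(g<75); m[:, :185]=0; m[:,365:]=0
d=[(np.flatnonzero(m[:60,c_]).min() if m[:60,c_].any() else 99) for c_ in range(190,275)]
r=min(d); col=190+np.mean([i for i,x in enumerate(d) if x==r]); print("long loop rear px",r,col)
for z in(.203,.206,.209): p=ray("wrist",(r-.5,col),z,c); print(z,p.round(4),"centre x=",(p[0]+.108).round(4))
# lateral extents of both loops: 82 over both
cols=np.flatnonzero(m[100:190].any(0)); print(cols.min(),cols.max()); 
# shoulder sides
for row in (222,230,238,246):
    q=np.flatnonzero(m[row,235:310])+235; print(row,q.min(),q.max(), W([(row,q.min()-.5),(row,q.max()+.5)],.214,c).round(4).tolist())
E
```

```text
long loop rear px 46 226.5
0.203 [0.432  0.0809 0.203 ] centre x= 0.54
0.206 [0.4324 0.0813 0.206 ] centre x= 0.5404
0.209 [0.4329 0.0817 0.209 ] centre x= 0.5409
185 364
222 235 294 [[0.5102, 0.0831], [0.5101, 0.1119]]
230 235 294 [[0.5143, 0.083], [0.5142, 0.112]]
238 235 294 [[0.5185, 0.0829], [0.5184, 0.1121]]
246 235 293 [[0.5227, 0.0827], [0.5226, 0.1117]]
```

```bash
python3 -c "
from h import *
to(.583,.2325,.22,90)"
```

```text
shift [-0.0429  0.1342  0.1619] len 0.215 roll -0.0019 now yaw 89.89
```

```bash
python3 -c "
from h import *
for i in range(4):
  s=arm.observe(); print(s['clock'],np.round(s['position'],4),np.round(np.array(arm.get_calibration('wrist')['pose'])[:3,3],4)); arm.get_image('top')
c=dict(np.load('w4cal.npz'));print(c['pose'][:3,3])"
```

```text
9.05 [0.5399 0.0984 0.382 ] [0.4571 0.0987 0.3622]
9.1 [0.5398 0.0986 0.3821] [0.4572 0.0989 0.3622]
9.15 [0.5398 0.0988 0.3821] [0.4572 0.0991 0.3623]
9.2 [0.5398 0.0991 0.3822] [0.4572 0.0992 0.3623]
[0.45689927 0.10129476 0.36227649]
```

```bash
python3 -m inch '-.043 .1325 .08 -.002 .01;-.043 .1325 .08 -.002 .01;-.043 .1325 .08 -.002 .01;-.043 .1325 .10 -.002 .01;-.043 .1325 .13 -.002 .01' |tail -2
python3 -m inch '0 0 .03 0 .01;0 0 .03 0 .01;0 0 .03 0 .01;0 0 .03 0 .01;0 0 .03 0 .01' |head -3
python3 - <<'E'
from h import *
for i in range(8): arm.get_image("wrist")
c=arm.get_calibration("wrist");save("wrist","w5");st();to(.583,.2325,.22,90)
a=cv2.imread("pics/w5.png"); save("scene","s5"); b=cv2.imread("pics/s5.png")[185:285,320:440]
cv2.imwrite("pics/c5.png",np.hstack([cv2.resize(a,(400,300)),cv2.resize(b,(360,300))]))
E
```

```text
width: 0.235
gripper_force: 40.0
clock: 10.25
position: [0.5834, 0.2326, 0.2241]
ee_rot: [-0.004, 3.139, 0.002]
t 10.7 pos [0.5826 0.2325 0.2223] rot [ 0.005 -3.142 -0.   ] F [ 0.5  0.5 -1.7] w 0.231 gf 39.99963462352753 j [-0.57  0.63  0.15  1.76 -0.13  0.76  1.22]
shift [-0.0004  0.      0.0023] len 0.002 roll 0.0031 now yaw 90.18
```

View pics/c5.png

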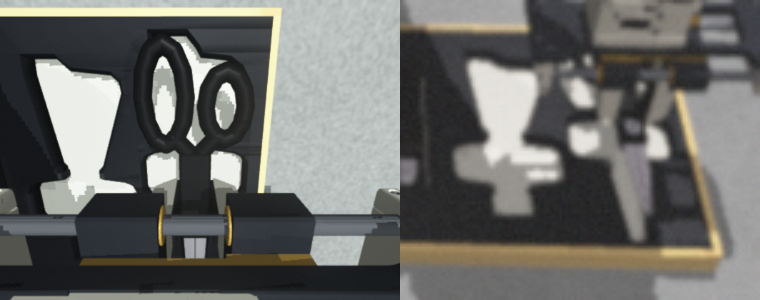

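The wrist view shows the scissors over their pocket: the loops match the cut-out and the fingers line up with the thumb slots. Lowering now.

```bash
python3 -m inch '0 0 .010 -.0 .01;0 0 .016 0 .01;0 0 .022 0 .01;0 0 .022 0 .01;0 0 .022 0 .01'; python3 -m inch '0 0 .002 0 .01;0 0 .004 0 .01;0 0 .004 0 .01;0 0 .004 0 .01'
```

```text
clock: 11.25
position: [0.5826, 0.2325, 0.1999]
ee_rot: [0.005, -3.141, 0.0]
force: [-0.1, -0.4, -0.8]
width: 0.235
gripper_force: 40.0
clock: 11.65
position: [0.5827, 0.2322, 0.1963]
ee_rot: [-0.004, 3.142, -0.001]
force: [-0.4, -2.7, -0.1]
width: 0.231
gripper_force: 40.0
```

```bash
python3 -m inch '0 0 .002 0 .01;0 0 .004 0 .01;0 0 .004 0 .01;0 0 .004 0 .01'; python3 -m inch '0 0 .002 0 .01;0 0 .003 0 .01;0 0 .003 0 .01;0 0 .003 0 .01'
```

```text
clock: 12.05
position: [0.5829, 0.2322, 0.1931]
ee_rot: [-0.004, 3.141, 0.0]
force: [-1.6, -2.2, 6.7]
width: 0.237
gripper_force: 40.1
clock: 12.45
position: [0.5828, 0.2322, 0.1921]
ee_rot: [-0.004, 3.141, 0.001]
force: [-9.5, -6.2, 30.2]
width: 0.231
gripper_force: 40.3
```

```bash
python3 -m inch '0 0 -.003 0 .01;0 0 -.003 0 .038;0 0 -.003 0 .038;0 0 -.003 0 .038;0 0 -.003 0 .038'; python3 -m inch '0 0 -.04 0 .038;0 0 -.08 0 .038;0 0 -.12 0 .038;0 0 -.12 0 .038;0 0 -.12 0 .038'
python3 - <<'E'
from h import *
for i in range(6): arm.get_image("wrist")
c=arm.get_calibration("wrist");save("wrist","w6");st()
np.savez("w6cal",**{k:np.array(v) for k,v in c.items()})
for n in("scissors_center","scissors_pocket","punch_pocket"):
  for r in arm.place_of("wrist",n)[:2]: print(n,np.round(r["point"]),r["conf"],ray("wrist",r["point"],.016,c).round(4))
E
```

```text
clock: 12.95
position: [0.5826, 0.2328, 0.192]
ee_rot: [0.005, -3.141, -0.0]
force: [0.4, 0.5, -0.1]
width: 0.411
gripper_force: 0.0
clock: 13.45
position: [0.5828, 0.2327, 0.313]
ee_rot: [-0.005, 3.14, 0.002]
force: [-0.1, -0.3, -0.9]
width: 0.412
gripper_force: 0.0
t 13.8 pos [0.5824 0.2324 0.3112] rot [ 5.00e-03 -3.14e+00  1.00e-03] F [0.4 0.  0.4] w 0.413 gf 0.0 j [-0.58  0.53  0.18  1.69 -0.11  0.94  1.21]
scissors_center [210. 271.] 0.8 [0.5866 0.2311 0.016 ]
scissors_pocket [208. 271.] 0.76 [0.5852 0.231  0.016 ]
punch_pocket [236. 164.] 0.98 [0.6116 0.1343 0.016 ]
```

View pics/w6.png

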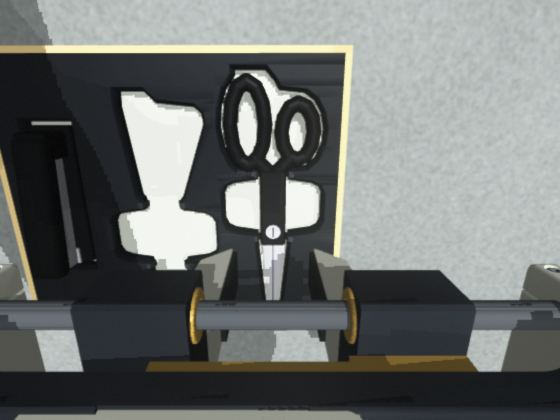

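```bash
python3 - <<'E'
from h import *
c=dict(np.load("w6cal.npz")); im=cv2.imread("pics/w6.png"); g=im.max(2)
for col in (236,242,248,254,262,290,300,306): print(col,''.join('%4d'%v for v in g[58:112,col]))
print(''.join('%4d'%v for v in g[205,215:330]))
print('y scale', W([(205,260),(205,285)],.022,c).tolist())
for r in (66,70,74,78): print(r,W([(r,248)],.008,c).round(4),W([(r,248)],.014,c).round(4))
E
```

```text
236   65  65  63  64  64  56  40  26  22  20  24  53 115 161 166 166 190 235 234 179  85  31  28  28  30  35  41  46  43  43  43  42  40  42  41  38  37  35  33  31  30  28  27  27  26  24  24  24  24  26  23  25  25  24
242   64  66  65  65  61  55  40  26  23  21  25  54 125 176 161 123  59  29  27  29  31  34  41  46  46  44  42  40  36  31  27  26  23  21  23  34  52  85 130 161 173 177 185 187 190 195 199 223 246 248 248 247 245 241
248   67  67  66  65  61  53  40  27  26  24  26  56 128 182 167  90  34  29  32  37  45  57  67  65  51  42  38  34  30  28  24  21  23  47 107 160 167 167 167 168 168 168 168 171 181 204 208 224 242 243 243 243 243 243
254   68  66  67  62  59  53  40  29  28  24  24  54 129 184 191 222 249 248 227 106  35  28  31  38  47  57  67  64  51  44  36  34  32  30  29  26  27  26  26  24  25  26  27  40  66  97 114 130 158 161 162 162 165 168
262   67  66  65  64  59  52  41  31  28  26  22  53 124 182 189 188 189 193 223 249 250 250 250 247 230 158 132  82  46  30  29  29  30  29  31  32  33  36  40  42  45  48  47  46  48  45  44  44  43  40  41  39  40
[... 678 characters left out ...]
48  47  52  47  42  38  35  36  88 229 245 246 246 246 247 246 246 246 246 246 246 247 247 247 247 247 246 247 247 247 247 246 246 246 246 242 240 241 240 240 240 237 182  88  49  47  48  50  50  51  50  52  51  50  51  50  50  51  50  49  51  51  51  53  55  55  52  54 119 233 246 247 247 246 246 247 246 247 247 247 247 247 247 247 247 247 247 247 247 247 247 247 246 247 247 247 246 242 239 239 237 198 113  55  43  44  45  48  61  70  69  69  69
y scale [[0.5803037294439501, 0.22134344270720574], [0.5802176592746764, 0.2427177913585357]]
66 [[0.4694 0.2122]] [[0.47   0.2126]]
70 [[0.4723 0.2121]] [[0.4729 0.2125]]
74 [[0.4753 0.2121]] [[0.4758 0.2125]]
78 [[0.4783 0.212 ]] [[0.4787 0.2124]]
```

```bash
python3 -m inch '0 -.001 .04 0 0;0 -.001 .08 0 0;0 -.001 .10 0 0;0 -.001 .10 0 0;0 -.001 .10 0 0'|head -4; python3 -m inch '0 0 .003 0 0;0 0 .005 0 0;0 0 .007 0 0;0 0 .007 0 0;0 0 .007 0 0'|head -4;python3 -m inch '0 0 .001 0 0;0 0 .002 0 0;0 0 .002 0 0'|head -4
```

```text
clock: 14.45
position: [0.5829, 0.2316, 0.2126]
ee_rot: [0.005, -3.142, 0.0]
force: [0.6, 0.8, -0.0]
clock: 14.95
position: [0.5827, 0.2315, 0.2055]
ee_rot: [-0.005, 3.141, 0.0]
force: [-0.5, -0.2, 0.7]
clock: 15.25
position: [0.5827, 0.2318, 0.2034]
ee_rot: [-0.005, 3.141, 0.001]
force: [-0.3, 0.6, 3.1]
```

```bash
for i in 1 2 3; do python3 -m inch '0 0 .001 0 0;0 0 .001 0 0;0 0 .001 0 0'|sed -n '2p;4p'; done
```

```text
position: [0.5826, 0.232, 0.2027]
force: [-1.5, 1.4, 5.5]
position: [0.5826, 0.2321, 0.2023]
force: [-4.2, 0.3, 12.8]
position: [0.5826, 0.2322, 0.2021]
force: [-6.3, 0.0, 20.1]
```

```bash
python3 -m inch '0 0 -.03 0 0;-.04 -.02 -.03 0 0;-.077 -.046 -.03 0 0;-.077 -.046 -.03 0 0;-.077 -.046 -.015 0 0'|sed -n '2p;4p'
for i in 1 2 3; do python3 -m inch '0 0 .002 0 0;0 0 .003 0 0;0 0 .004 0 0;0 0 .004 0 0;0 0 .004 0 0'|sed -n '2p;4p'; done
```

```text
position: [0.6614, 0.1843, 0.2162]
force: [-0.2, 0.3, 1.2]
position: [0.6597, 0.1861, 0.2115]
force: [0.1, 0.3, -0.6]
position: [0.6598, 0.1857, 0.2072]
force: [0.4, -0.1, -0.4]
position: [0.6598, 0.1858, 0.2032]
force: [0.6, -0.1, -0.6]
```

```bash
for i in 1 2 3; do python3 -m inch '0 0 .001 0 0;0 0 .002 0 0;0 0 .002 0 0;0 0 .002 0 0'|sed -n '2p;4p'; done
```

```text
position: [0.6598, 0.1858, 0.2012]
force: [0.8, 0.5, 0.1]
position: [0.6598, 0.1858, 0.1992]
force: [-0.5, 0.9, -0.7]
position: [0.6599, 0.1857, 0.1984]
force: [-4.5, -0.8, 10.4]
```

```bash
python3 -m inch '0 0 -.05 0 0;-.05 .046 -.10 0 0;-.05 .046 -.12 0 0;-.05 .046 -.12 0 0;-.05 .046 -.12 0 0'|sed -n '2p;4p'
python3 - <<'E'
from h import *
for i in range(6): arm.get_image("wrist")
c=arm.get_calibration("wrist");im=save("wrist","w7");st()
np.savez("w7cal",**{k:np.array(v) for k,v in c.items()})
cv2.imwrite("pics/w7c.png",cv2.resize(im[60:270,150:400,::-1],None,fx=2.8,fy=2.8,interpolation=cv2.INTER_CUBIC)[:600,:800])
E
```

```text
position: [0.7099, 0.2325, 0.318]
force: [-0.3, -0.8, -1.4]
t 20.2 pos [0.7093 0.2314 0.3164] rot [ 4.00e-03 -3.14e+00  1.00e-03] F [ 0.2 -0.8 -0.2] w 0.004 gf 0.0 j [-0.49  0.71  0.18  1.34 -0.13  1.11  1.28]
```

View pics/w7c.png

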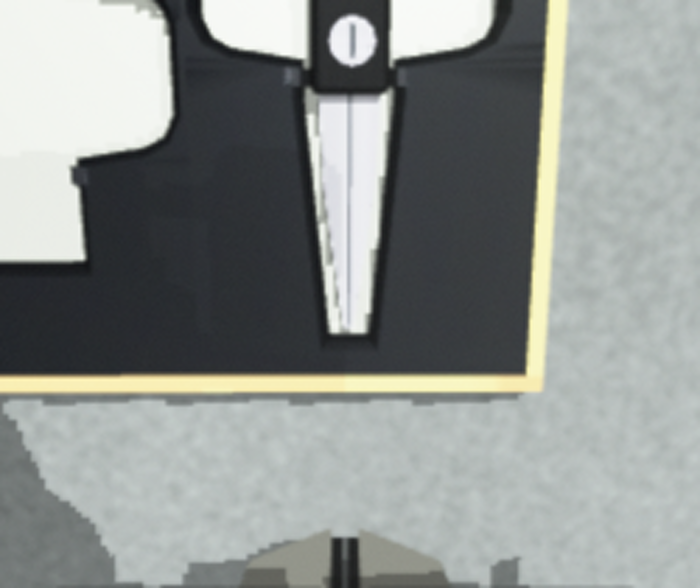

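```bash
python3 - <<'E'
from h import *
c=dict(np.load("w7cal.npz")); im=cv2.imread("pics/w7.png"); g=im.max(2)
X=lambda r,col,z: W([(r,col)],z,c)[0].round(4)
print("rim outer",X(199.6,300,.02),X(199.6,300,0),"inner",X(194,300,.02),"pocket front floor",X(179.6,274,.008),"rim right",X(150,150+555/2.8,.02))
for col in (268,270,272,273,274,275,276,278,280,282): print(col,''.join('%4d'%v for v in g[160:186,col]))
for row in (100,115,130,145,160,170,176): print(row,''.join('%4d'%v for v in im[row,254:298,0]))
E
```

```text
rim outer [0.7043 0.2549] [0.7099 0.2566] inner [0.6992 0.2547] pocket front floor [0.6891 0.2321] rim right [0.6612 0.2939]
268  236 236 236 235 235 235 234 234 234 235 237 237 237 235 232 235 230 221 195  84  37  38  43  44  47  52
270  225 225 204 188 169 158 160 175 179 199 234 235 234 235 238 243 241 235 215  98  41  39  43  46  49  52
272  239 240 239 239 238 238 239 240 239 235 232 228 225 227 231 230 207 180 149  80  41  39  44  46  49  55
273  236 236 236 236 235 237 236 236 236 236 235 235 235 235 236 235 226 193 149  78  39  40  45  46  49  55
274  189 188 189 187 193 201 201 202 203 203 204 203 202 203 204 213 222 201 157  81  39  38  45  49  51  57
275  226 226 226 226 227 229 229 229 229 229 229 229 229 229 229 231 234 232 202  93  40  40  45  50  52  58
276  239 239 239 240 239 238 238 239 239 239 239 239 239 239 239 240 241 240 219  99  39  39  45  50  54  57
278  240 239 237 237 237 235 236 237 238 238 237 238 238 238 238 238 238 237 218  97  39  39  47  49  53  58
280  238 238 238 238 238 238 238 238 238 238 238 231 201 196 194 195 194 191 167  75  38  40  45  50  5
[... 681 characters left out ...]
5  54  42  34  33  69 197 227 190 166 213 227 229 229 237 236 188 225 239 241 241 240 240 235 233 231 203 112  45  34  38  57  61  64  65  63  64  64  64  64
160   54  54  54  54  53  56  55  48  39  33  38  94 209 232 231 196 225 237 239 236 189 226 239 240 240 236 233 230 186  99  43  34  37  51  60  62  63  63  62  61  63  62  64  62
170   53  53  54  53  53  54  54  55  49  40  34  37  89 206 230 230 228 214 232 235 204 229 239 236 233 232 232 227 140  49  33  38  51  61  63  62  62  60  61  63  62  61  61  61
176   54  51  53  52  54  54  55  54  54  47  38  34  48 134 224 238 236 204 205 226 222 234 240 235 233 229 185 110  52  35  34  42  56  62  64  61  63  63  61  61  62  62  62  62
```

```bash
python3 - <<'E'
from h import *
im=cv2.imread("pics/w6.png"); g=im.max(2); c=dict(np.load("w6cal.npz"))
for row in range(84,172,8):
    print(row,'L',''.join('%4d'%v for v in g[row,212:238]),' R',''.join('%4d'%v for v in g[row,304:334]))
for col in range(228,330,8): print(col,''.join('%4d'%v for v in g[150:182,col]))
print(W([(120,220),(120,325)],.014,c).round(4).tolist(), c["pose"][:3,3].round(4))
E
```

```text
84 L   57  57  56  55  56  53  53  51  51  49  47  41  36  30  24  20  31  55  39  24  26  27  31  36  41  45  R   51  51  52  52  51  51  50  51  52  54  52  50  52  52  53  53  52  52  54  53  53  53  54  53  53  54  54  53  53  55
92 L   52  54  56  56  57  55  54  43  33  27  24  23  30  89 153  99  35  25  27  27  33  37  41  42  41  34  R   60  40  30  29  30  30  33  35  47  57  64  68  66  66  64  66  66  64  66  64  64  65  65  65  66  65  66  66  67  67
100 L   49  50  53  52  53  46  35  29  25  22  26  55  44  26  26  27  29  32  35  40  41  40  36  32  27  25  R   37  35  36  35  42  58  86 133 151 126  75  41  28  30  34  37  48  64  69  71  68  69  68  69  69  70  70  70  68  69
108 L   53  53  55  46  36  32  30  27  30  96 201 136  44  23  28  30  31  38  40  42  38  33  30  26  23  34  R   41  44  45  47  47  45  43  39  39  36  40  75 131 151  99  47  32  32  34  38  49  61  68  68  66  67  68  68  69  70
116 L   54  55  53  47  34  32  29  25  39 109 117  67  29  27  31  31  33  40  44  41  36  31  26  26  26  57  R   35  30  32  33  37  39  43  46  48  48  45  41
[... 2570 characters left out ...]
6  55  59  57  49  48  42  41  36  36  36  37  43  36  39  41  45  55  72  73  86  97  94  81  45  58 120 186
300   80  40  37  39  44  50  58  60  59  53  45  42  40  37  36  35  36  39  42  42  46  56  65  62  58  54  52  55  58  44  54 119
308   47  50  50  48  48  45  43  42  38  39  37  36  36  37  36  37  41  41  43  47  55  64  63  62  59  55  53  57  61  57  46  50
316   77  92  79  92  60  44  37  35  37  40  41  43  48  55  63  66  66  66  66  66  67  66  66  64  59  55  54  57  60  59  61  61
324   55  58  62  62  62  63  63  64  66  65  65  66  66  66  66  64  67  66  67  66  67  67  65  63  60  56  53  56  61  59  58  62
[[0.5106, 0.189], [0.5103, 0.2745]] [0.4996 0.2323 0.2912]
```

Camera evidence puts the scissors inside the outline, but contact heights say they are still about 2 mm high. I'll regrip, feel for free play in x and y, centre them and press again.

```bash
python3 -m inch '.04 .0005 .02 0 .038;.08 .0005 .04 0 .038;.127 .0005 .07 0 .038;.127 .0005 .085 0 .038;.127 .0005 .10 0 .038'|sed -n '2p;4p'
python3 -m inch '0 0 .012 0 .038;0 0 .022 0 .038;0 0 .022 0 .038;0 0 .022 0 .01;0 0 .022 0 .01' 40|sed -n '2p;4,6p'
python3 -m inch '0 0 0 0 .01;0 0 0 0 .01;0 0 0 0 .01'|sed -n '2p;4,6p'
for i in 1 2 ; do python3 -m inch '.001 0 0 0 .01;.001 0 0 0 .01;.001 0 0 0 .01'|sed -n '2p;4p';done
for i in 1 2 3; do python3 -m inch '-.0013 0 0 0 .01;-.0013 0 0 0 .01;-.0013 0 0 0 .01'|sed -n '2p;4p';done
```

```text
position: [0.5809, 0.2321, 0.2162]
force: [0.4, 0.9, -0.1]
position: [0.5833, 0.232, 0.1958]
force: [0.5, -0.0, -0.5]
width: 0.289
gripper_force: 0.0
position: [0.5831, 0.2322, 0.1959]
force: [1.4, 0.5, 3.2]
width: 0.229
gripper_force: 40.0
position: [0.5823, 0.2323, 0.1958]
force: [5.0, 1.2, 2.4]
position: [0.5811, 0.2323, 0.1955]
force: [4.9, 1.5, 1.9]
position: [0.5816, 0.2323, 0.1954]
force: [0.1, 2.1, 5.1]
position: [0.5821, 0.2323, 0.1952]
force: [-3.0, 1.2, 8.3]
position: [0.5826, 0.2324, 0.1951]
force: [-5.4, 0.7, 9.7]
```

```bash
for i in 1 2 3; do python3 -m inch '-.0013 0 0 0 .01;-.0013 0 0 0 .01;-.0013 0 0 0 .01'|sed -n '2p;4p';done; echo back;  for i in 1 2 3 4; do python3 -m inch '.002 0 0 0 .01;.002 0 0 0 .01;.002 0 0 0 .01'|sed -n '2p;4p';done
```

```text
position: [0.5831, 0.2324, 0.195]
force: [-9.7, 0.5, 14.6]
position: [0.5837, 0.2324, 0.195]
force: [-13.1, 0.2, 16.8]
position: [0.5843, 0.2325, 0.1949]
force: [-16.3, -0.5, 18.9]
back
position: [0.5836, 0.2324, 0.195]
force: [-9.6, -0.2, 13.7]
position: [0.5829, 0.2324, 0.1951]
force: [-3.4, 1.2, 7.4]
position: [0.5822, 0.2323, 0.1952]
force: [1.6, 2.3, 3.6]
position: [0.5809, 0.2322, 0.1953]
force: [3.9, 3.8, 1.8]
```

```bash
for i in 1 2 3 4; do python3 -m inch '.0015 0 0 0 .01;.0015 0 0 0 .01;.0015 0 0 0 .01'|sed -n '2p;4p';done
```

```text
position: [0.5801, 0.232, 0.1954]
force: [7.3, 3.0, -1.6]
position: [0.5795, 0.2319, 0.1956]
force: [11.4, 2.5, -4.4]
position: [0.5789, 0.2317, 0.1959]
force: [14.9, 3.2, -5.4]
position: [0.5784, 0.2316, 0.1964]
force: [17.0, 2.6, -5.9]
```

```bash
python3 -m inch '-.0066 0 0 0 .01;-.0066 0 0 0 .01;-.0066 0 0 0 .01'|sed -n '2p;4p'; for i in 1 2 3; do python3 -m inch '0 0 .0015 0 .01;0 0 .0015 0 .01;0 0 .0015 0 .01'|sed -n '2p;4p';done
```

```text
position: [0.5811, 0.2321, 0.1952]
force: [2.3, 3.1, 2.4]
position: [0.5811, 0.232, 0.1949]
force: [-0.4, 1.0, 13.5]
position: [0.5811, 0.2317, 0.1941]
force: [-4.0, -1.4, 22.5]
position: [0.5811, 0.2313, 0.1932]
force: [-5.2, -2.5, 29.0]
```

```bash
python3 -m inch '0 0 -.002 0 .038;0 0 -.002 0 .038;0 0 -.02 0 .038;0 0 -.02 0 0;0 0 -.02 0 0'|sed -n '2p;4p'; python3 -m inch '0 0 0 0 0;0 0 .008 0 0;0 0 .010 0 0;0 0 .010 0 0'|sed -n '2p;4,5p'; for i in 1 2 3 4; do python3 -m inch '0 0 .001 0 0;0 0 .001 0 0'|sed -n '2p;4p';done
```

```text
position: [0.5806, 0.2317, 0.2101]
force: [-0.1, -0.1, -0.3]
position: [0.5811, 0.2322, 0.2004]
force: [-0.8, 0.9, 5.8]
width: 0.009
position: [0.5811, 0.2321, 0.2003]
force: [-2.7, -1.1, 14.3]
position: [0.5811, 0.2321, 0.2002]
force: [-6.3, -1.8, 24.2]
position: [0.5811, 0.2321, 0.2001]
force: [-9.3, -2.9, 34.0]
position: [0.5811, 0.232, 0.2001]
force: [-12.7, -6.2, 44.6]
```

The scissors now stop hard at TCP z 0.200, so their top is at about 22 mm, which is home. Next is the punch.

```bash
python3 -m inch '0 0 -.05 0 .06;0 0 -.10 0 .06;.0 -.05 -.11 0 .06;.0 -.10 -.11 0 .06;.0 -.15 -.11 0 .06'|sed -n '1,2p'
python3 -m inch '.03 -.225 0 0 .06;.03 -.225 0 0 .06;.03 -.225 0 0 .06;.03 -.225 0 -.1 .06;.03 -.225 0 -.2 .06'|sed -n '1,2p'
python3 - <<'E'
from h import *
for i in range(9): arm.get_image("wrist")
c=arm.get_calibration("wrist");im=save("wrist","w8");st()
np.savez("w8cal",**{k:np.array(v) for k,v in c.items()})
for n in("punch_center","punch_nose"):
  for r in arm.place_of("wrist",n)[:2]: print(n,np.round(r["point"]),round(r["conf"],2),ray("wrist",r["point"],.009,c).round(4))
r=arm.silhouettes("wrist","punch_center")[0]; np.save("punch_mask",r["region"]); print(r["conf"],r["region"].sum())
cv2.imwrite("pics/w8b.png",cv2.addWeighted(im[:,:,::-1],1,cv2.merge([r["region"].astype(np.uint8)*0]*2+[(cv2.morphologyEx(r["region"].astype(np.uint8),cv2.MORPH_GRADIENT,np.ones((2,2))))*255]),1,0))
E
```

```text
clock: 29.7
position: [0.5812, 0.0817, 0.3067]
clock: 30.2
position: [0.5507, -0.1469, 0.306]
t 30.7 pos [ 0.5525 -0.1408  0.3066] rot [ 3.210e-01 -3.125e+00 -1.000e-03] F [-0.7  0.3 -0.5] w 0.654 gf 0.0 j [ 0.04  0.45  0.16  1.84 -0.09  0.87  2.02]
punch_center [199. 260.] 0.9 [ 0.5507 -0.1523  0.009 ]
punch_nose [252. 263.] 0.57 [ 0.5996 -0.1393  0.009 ]
0.59 6864
```

View pics/w8b.png

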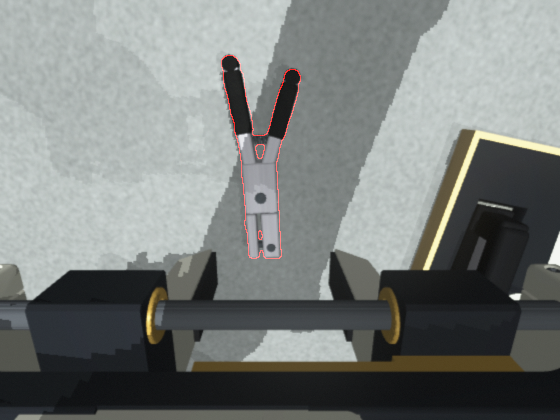

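The outline shows the punch head from (163,260) to (257,265), with the wider handle on the right (+y).

```bash
python3 - <<'E'
from h import *
c=dict(np.load("w8cal.npz")); m=np.load("punch_mask.npy")
th=np.radians(15); o=np.array([.5507,-.1523]); P=W(np.argwhere(m),.018,c)
for it in range(5):
    u=np.array([np.cos(th),np.sin(th)]); v=np.array([-u[1],u[0]]); q=P-o; s=q@u; t=q@v
    cs=[]
    for x in np.arange(-.028,.046,.004):
        k=abs(s-x)<.002; tt=t[k]; tt=tt[abs(tt)<.022]; cs.append((x,(tt.max()+tt.min())/2,np.ptp(tt)))
    cs=np.array(cs); a,b=np.polyfit(cs[:,0],cs[:,1],1); th+=np.arctan(a); o=o+v*b
print("heading",np.degrees(th),"o",o.round(4),"w",cs[:,2].round(4),"res",(cs[:,1]-np.polyval([a,b],cs[:,0])).round(4))
f=((P-o)@u).max(); print("front s",f,"centre by front",(o+u*(f-.052)).round(4))
Pb=W(np.argwhere(m),.009,c); print("rear s z.009",((Pb-o)@u).min())
oc=o+u*(f-.052); to(oc[0],oc[1],.1825,90+np.degrees(th))
E
```

```text
heading 14.69218274297261 o [ 0.5505 -0.1514] w [0.029  0.0292 0.0286 0.0278 0.0287 0.0288 0.0282 0.0283 0.0276 0.0285
 0.0287 0.0297 0.0296 0.0289 0.0283 0.0284 0.0284 0.0278 0.0287] res [-0.     -0.0002 -0.      0.0001  0.0002  0.0001  0.0002 -0.      0.0001
  0.0003  0.0001 -0.0006 -0.0008 -0.0006  0.0004  0.0002 -0.      0.0001
  0.0003]
front s 0.0520213115595485 centre by front [ 0.5505 -0.1514]
rear s z.009 -0.11660903335594465
shift [ 0.0038 -0.0093  0.1242] len 0.125 roll -0.0524 now yaw 101.69
```

```bash
python3 -m inch '.004 -.0093 .05 -.052 .06;.004 -.0093 .09 -.052 .06;.004 -.0093 .116 -.052 .06;.004 -.0093 .124 -.052 .06;.004 -.0093 .124 -.052 .06' 40|sed -n '1,4p'
python3 -c "
from h import *
arm.get_image('top');to(.5505,-.1514,.1825,104.7)"
```

```text
clock: 31.35
position: [0.55, -0.1518, 0.182]
ee_rot: [0.4, -3.114, -0.001]
force: [-0.6, 0.0, 1.0]
shift [-0.0001  0.0006  0.0008] len 0.001 roll -0.0014 now yaw 104.62
```

```bash
python3 -m inch '0 0 0 0 .015;0 0 0 0 .015;0 0 0 0 .015;0 0 0 0 .015;0 0 0 0 .015' 40|sed -n '2p;4,6p'
python3 -m inch '0 0 0 0 .015;0 0 -.04 0 .015;0 0 -.09 .12 .015;0 0 -.12 .2555 .015;0 0 -.12 .2555 .015' |sed -n '2p;4,6p'
python3 -c "
from h import *
for i in range(6): arm.get_image('wrist')
st();to(.6086,.136,.30,90)"
```

```text
position: [0.5503, -0.152, 0.1832]
force: [-0.5, 1.1, 4.9]
width: 0.301
gripper_force: 40.0
position: [0.5515, -0.1524, 0.3069]
force: [0.8, -0.7, -2.3]
width: 0.294
gripper_force: 40.0
t 32.7 pos [ 0.5496 -0.1519  0.3011] rot [ 1.000e-03 -3.139e+00 -1.000e-03] F [-1.1  0.6 -2.9] w 0.301 gf 39.996036887168884 j [ 0.01  0.46  0.23  1.84 -0.13  0.86  1.88]
shift [-0.0592  0.2879  0.0011] len 0.294 roll 0.0006 now yaw 90.03
```

```bash
python3 -m inch '-.058 .25 0 0 .015;-.058 .25 0 0 .015;-.058 .25 0 0 .015;-.058 .25 0 0 .015;-.058 .25 0 0 .015' |sed -n '2p'
python3 -c "
from h import *
to(.6086,.136,.225,90)"
```

```text
position: [0.6067, 0.0933, 0.3015]
shift [-0.0021  0.0427  0.0765] len 0.088 roll 0.0 now yaw 90.0
```

```bash
python3 -m inch '-.0015 .043 .02 0 .015;-.0015 .043 .05 0 .015;-.0015 .043 .075 0 .015;-.0015 .043 .075 0 .015;-.0015 .043 .075 0 .015' |sed -n '2p'
python3 - <<'E'
from h import *
for i in range(6): arm.get_image("wrist")
c=arm.get_calibration("wrist");im=save("wrist","w9");st();to(.6086,.136,.225,90)
g=im.min(2)
for r in (215,225,235):
    q=np.flatnonzero(g[r]>170); print(r,q[(q>150)&(q<420)].min() if len(q) else None, [int(x) for x in q[np.flatnonzero(np.diff(q)>3)]][:12],[int(x) for x in q[1:][np.diff(q)>3]][:12], W([(r,271.5)],.008,c))
E
```

```text
position: [0.6081, 0.134, 0.2271]
t 34.05 pos [0.6085 0.1344 0.2287] rot [1.00e-03 3.14e+00 1.00e-03] F [ 0.4 -0.1 -2.1] w 0.299 gf 39.99601721763611 j [-0.42  0.62  0.18  1.76 -0.15  0.77  1.4 ]
shift [-0.0001  0.0016  0.0037] len 0.004 roll -0.0006 now yaw 89.96
215 214 [243, 266, 337, 405, 487] [247, 282, 363, 452, 525] [[0.5937077  0.13379214]]
225 207 [343, 403, 439, 482] [364, 429, 450, 523] [[0.60057894 0.13378284]]
235 207 [240, 342, 442] [246, 423, 520] [[0.60758779 0.13377335]]
```

```bash
python3 -m inch '0 .0016 .01 0 .015;0 .0016 .016 0 .015;0 .0016 .022 0 .015;0 .0016 .027 0 .015;0 .0016 .029 0 .015' |sed -n '2p;4p'
for i in 1 2 3; do python3 -m inch '0 0 .001 0 .015;0 0 .0015 0 .015;0 0 .0015 0 .015;0 0 .0015 0 .015' |sed -n '2p;4p';done
```

```text
position: [0.608, 0.136, 0.1978]
force: [-0.8, -0.3, -1.5]
position: [0.6082, 0.136, 0.1974]
force: [-0.4, 0.7, -1.1]
position: [0.6085, 0.136, 0.1961]
force: [-0.8, -1.4, 3.1]
position: [0.6086, 0.136, 0.1943]
force: [1.5, -0.7, 1.5]
```

```bash
for i in 1 2 3; do python3 -m inch '-.0013 0 0 0 .015;-.0013 0 0 0 .015' |sed -n '2p;4p';done; echo back; for i in 1 2 3 4; do python3 -m inch '.002 0 0 0 .015;.002 0 0 0 .015' |sed -n '2p;4p';done
```

```text
position: [0.6092, 0.1361, 0.194]
force: [-1.2, -1.6, 2.0]
position: [0.6101, 0.1361, 0.1937]
force: [-3.7, -1.1, 0.5]
position: [0.6114, 0.1361, 0.1935]
force: [-4.6, 0.0, -1.4]
back
position: [0.6104, 0.1361, 0.194]
force: [1.3, -1.2, -7.0]
position: [0.6089, 0.136, 0.1947]
force: [3.0, -0.1, -5.7]
position: [0.6067, 0.136, 0.1949]
force: [3.3, -1.4, -1.7]
position: [0.6044, 0.1361, 0.1947]
force: [4.4, -1.9, 0.9]
```

```bash
python3 -m inch '-.0047 0 0 0 .015;-.0047 0 0 0 .015;-.0047 0 0 0 .015' |sed -n '2p;4p'; for i in 1 2 3 4; do python3 -m inch '0 0 .0013 0 .015;0 0 .0013 0 .015;0 0 .0013 0 .015' |sed -n '2p;4p';done
```

```text
position: [0.6081, 0.1361, 0.1937]
force: [-2.8, -1.1, 0.1]
position: [0.6086, 0.1361, 0.1927]
force: [-2.4, -0.8, -1.2]
position: [0.6091, 0.1361, 0.1917]
force: [-0.9, -1.0, 0.4]
position: [0.6092, 0.136, 0.1912]
force: [-1.6, -2.1, 8.6]
position: [0.6092, 0.136, 0.1912]
force: [-7.3, -2.7, 22.0]
```

```bash
python3 -m inch '0 0 -.002 0 .045;0 0 -.002 0 .045;0 0 -.002 0 .045;0 0 -.02 0 .045;0 0 -.03 0 .045' |sed -n '2p;4p'; python3 -m inch '0 0 0 0 0;0 0 0 0 0;0 0 0 0 0;0 0 0 0 0;0 0 .008 0 0'|sed -n '2p;4,5p'; for i in 1 2 3; do python3 -m inch '0 0 .003 0 0;0 0 .003 0 0'|sed -n '2p;4p';done
```

```text
position: [0.6091, 0.1363, 0.2195]
force: [0.1, 0.6, -0.2]
position: [0.6092, 0.1362, 0.2112]
force: [-0.5, 0.3, -0.4]
width: 0.105
position: [0.6085, 0.136, 0.207]
force: [0.8, -0.0, -0.5]
position: [0.6088, 0.1361, 0.2047]
force: [-0.4, -0.0, 0.3]
position: [0.6089, 0.136, 0.2042]
force: [-8.4, -1.9, 23.4]
```

```bash
python3 -m inch '0 0 -.05 0 .0;0 0 -.10 0 0;.05 0 -.15 0 0;.1 0 -.15 0 0;.1 0 -.15 0 0' |sed -n '2p;4p'; python3 - <<'E'
from h import *
for i in range(6): arm.get_image("wrist")
a=save("wrist","w10"); b=save("top","t10"); st()
cv2.imwrite("pics/f.png",np.hstack([cv2.resize(a,(400,300)),cv2.resize(b,(400,300))])[:,:,::-1])
E
```

```text
position: [0.5057, 0.1361, 0.3538]
force: [1.3, 0.4, -0.3]
t 41.15 pos [0.5098 0.136  0.3515] rot [-2.000e-03 -3.141e+00  1.000e-03] F [-0.1  0.5 -0.2] w 0.005 gf 0.0 j [-0.53  0.33  0.21  1.89 -0.08  0.93  1.3 ]
```

View pics/f.png

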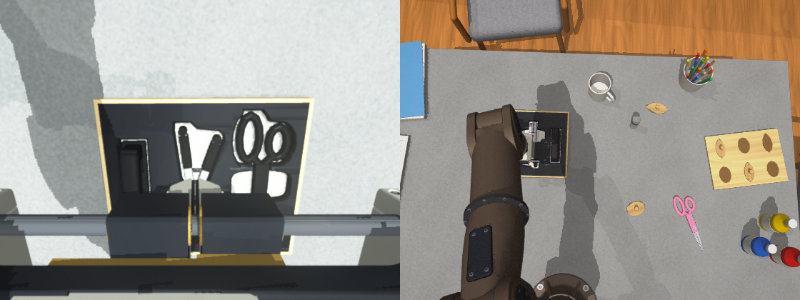

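The final views show the scissors (handles at about (265,140)) and the punch ((195,155)) seated in their cut-outs, with the other things undisturbed. Handing in.

```bash
python3 -c "
from cell import arm
print(arm.sign_off())"
```

```text
the job is handed in; nothing more can be done
None
```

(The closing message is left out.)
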